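# Add four clicks on a tube roller's timer and start it

### The arm

A 6-joint arm with a two-finger parallel gripper is mounted at the origin on the work surface. World frame = base frame: x ahead of the robot, y to its left, z up, the work surface at z = 0. Lengths are in m, angles in rad, forces in N, time in s.
With the tool pointing down it reaches from about 0.4 to 0.925 m from the base axis. Payload 12.5 kg.
Tool frame: the origin (TCP) lies at the very end of the fingers, on their centre line; the grasp point (between the pads) lies 19 mm behind it; z points along the fingers, y is the line along which they close (so a half turn about z gives the same grasp; the last joint's range is limited). The gripper opens to 95 mm and grips with 3 to 60 N. Pads are 20 mm wide; open, the fingers measure 119 mm over their backs; the gripper's body (75 mm by 180 mm) begins 59 mm behind the grasp point.
Start: joints at [-1.299, 0.491, 1.559, -0, 1.092, -0.106], TCP at [0.231, -0.581, 0.215] pointing down, gripper open.
Joint ranges: [-3.1, 3.1], [-0.84, 2.19], [0.05, 2.79], [-1.13, 4.28], [0.06, 2.93], [-2.69, 2.69]. Speed limits (rad/s): [2.22, 2.22, 2.79, 3.14, 3.14, 3.14].

### API

Orientations are given as a 3x3 rotation matrix whose columns are the frame's x, y, z axes.
In Python, from bench import monitor, cams, workorder gives the robot as it stands. The module is installed in compiled form; this text tells all that it offers.
- The arm moves only by the tool play_rows, never from a script. Its argument "moves" is a list of rows, each a list of 4 numbers: the shift along the tool's x, y, z normalised to -1 to 1, where 1 is 0.75 m, then the turn about the tool's z normalised to -1 to 1, where 1 is 45 degrees. In form: [[x, y, z, roll], ...]. A call has 1 to 5 rows; each row is the pose to reach, as a shift and turn from the pose commanded when the call began, along the tool's axes at that moment; what a row does not reach only later rows make up. A row lasts 1/12 s, in which the tool goes at most 41.7 mm and 7.16 degrees, less where a joint would pass 70% of its speed; a pose out of reach is approached as far as the arm can. A call with a number of a shift or a turn outside -1 to 1 is refused whole. A call with a gripper value outside its range is refused whole. "gripper" is the finger opening in mm, from 0 to 95.1, set as the call begins (left out, the last holds). The fingers move at their own pace and stop on an object; "newtons" is the grip in N (left out, the last holds). Time passes only in rows, so rows that repeat a pose let the fingers close. It gives the time, the measured TCP pose, the force, the opening and the grip force at its end, in the units of the state.
- monitor.get_state(): the state, without advancing time (a new reading comes with each control period).
- cams.snapshot(name): name is "scene" or "side" or "wrist"; returns the picture (400x640x3 uint8, red, green, blue); there is no depth.
- cams.camera_info(name): a dict with "mtx" (3x3 intrinsics, pixels), "R" (3x3) and "t" (3): a world point X has camera coordinates R X + t; the wrist camera has in their place "mount" (4x4, takes a point from camera to tool coordinates, whose origin is the TCP and whose axes are the flange's). Camera axes: x right, y down, z forward; pixel columns grow to the right and rows downward; lengths in m; the calibration is good to about 2 mm. A picture is of the moment at which its call begins: read the wrist's pose just before it. camera_info takes no time and is no camera call.
- workorder.finish_job(): hands the job in; it is judged then, once.
The state is a dict: "clock": time; "joint_pos": joint angles; "qvel": joint speeds; "joint_torque": joint torques, N m; "tcp_pos": TCP position; "tcp_rot": TCP orientation; "contact_force": force on the tool from outside, world axes, zero at the start; "moment": the same for the moment, N m; "finger_gap": finger opening in m; "finger_force": force on a finger pad.
Only numpy, scipy, OpenCV 4.12 (cv2) and the standard library are available. Lean on these libraries where they do the work, as an engineer would, in place of code of your own. Each camera call takes 0.05 s, during which the arm holds its last target. There are 200 camera calls.

### The job

Set the tube roller's timer on by exactly four clicks: push the rib on its dial round clockwise with a fingertip, four clicks on from where it stands now, leave it resting in that click, and then press the round start button fully in and let it come back up. Only push: do not pinch the rib, and do not lift or shift the tubes, the computer mouse or the sample pot.

Things in the scene. Friction and masses are not known exactly. Their poses are not given: they have to be found in the camera images.
- mixer: tube roller, a fixed white box 250 mm deep (x), 330 wide (y), flat deck 75 mm above the table. Origin at centre of underside, z up, front is its own -x. In front on the deck: dial (x -70, y +70 mm) and start button (x -70, y -80). Behind: three rubber rollers along y, tops at 102 mm, from x +17 mm back, end blocks 109 mm high, two tubes lying on them
- dial (a joint): turn of the dial in rad, growing clockwise from above. Eight clicks at 0, 0.419 ... 2.932 (24 deg apart), stops beyond both ends. Starts at rest in one of the first four. Turning it takes up to 0.14 N m (5 N at 28 mm), most a quarter click from rest; past half way it snaps into the next click and stays. In the mixer's frame the rib points at 84 deg minus this, counter-clockwise from +x
- dial_axis (a point): fixed point on the dial's vertical axis, level with the top of its black disc, 85 mm above the table. The disc (radius 32 mm, 10 mm thick) turns; a hub of radius 10 mm stands 22 mm above it. Eight flat tick marks on the deck show the clicks
- tab_tip (a point): outer end of the top of the dial's one pointer rib, 38 mm from the axis, 110 mm above the table; turns with the dial. The white rib runs from the hub outward on one side only, 12 mm wide, upright, top 25 mm above the disc (its two outer cheeks, radius 11 to 37 mm, end 2 mm lower). The fingertip pushes on its side
- tab_rear: the cheek of the rib on its counter-clockwise side, 3.5 mm thick, the one to push on to turn the dial clockwise. Origin on the dial's axis at deck height, 75 mm above the table; x along the rib outward, z up
- tab_lead: the cheek on the rib's other, clockwise side, of the same size. Origin and axes as for tab_rear. Force on both cheeks at once means that the rib is pinched
- start (a joint): travel of the start button in m: 0 up, 0.006 fully in. Spring: 1.5 N to begin, 5 N fully in; comes back up by itself
- start_top (a point): centre of the top of the start button, a round white plunger of 30 mm diameter in a grey collar of 46 mm; its top is 97 mm above the table when up and moves down when pressed. The collar is 12 mm high, 10 mm below the button's top
- tube_a: capped sample tube, 16 mm diameter, 75 mm long, lying loose between the front and middle rollers, along the mixer's y. Origin at its middle. Leave alone
- tube_b: the like tube between the middle and rear rollers. Leave alone
- mouse: black computer mouse 100 x 60 x 32 mm on the table beside the mixer; origin at the centre of its underside. Leave alone
- pot: capped sample pot, 60 mm diameter, 70 mm high, on the table on the mixer's other side; origin at the centre of its underside. Leave alone

How it is judged:
On the way, in this order (a step that is already met when the one before it is completed fails the run):
1. the dial rests four clicks clockwise of its start (distance of tab_tip from where it was at the start of the episode between 0.0532 and 0.0596 m and value of joint dial above 1.55 rad and velocity of joint dial between -0.15 and 0.15 rad/s and value of joint start below 0.002 m), for 0.3 s.
2. the start button is pressed in (distance of tab_tip from where it was at the start of the episode between 0.0532 and 0.0596 m and value of joint dial above 1.55 rad and value of joint start above 0.0045 m), for 0.05 s.
At the end, for the whole second after the job is handed in: the dial rests four clicks (96 degrees) clockwise of where it started, within 0.3 of a click; the start button was pressed at least 4.5 mm in after that and is up again; tubes are within 15 mm and mouse and pot within 20 mm of their starting places (distance of tab_tip from where it was at the start of the episode between 0.0532 and 0.0596 m and value of joint dial above 1.55 rad and velocity of joint dial between -0.15 and 0.15 rad/s and value of joint start below 0.0015 m and not (distance of tube_a from where it was at the start of the episode above 0.015 m) and not (distance of tube_b from where it was at the start of the episode above 0.015 m) and not (distance of mouse from where it was at the start of the episode above 0.02 m) and not (distance of pot from where it was at the start of the episode above 0.02 m)); the robot touches nothing.
It fails at once if the start button is pressed while the dial is not four clicks on (value of joint start above 0.004 m and not (distance of tab_tip from where it was at the start of the episode between 0.0532 and 0.0596 m and value of joint dial above 1.55 rad)).
It fails at once if the rib is pinched (contact force between each of tab_rear, tab_lead and the fingers above 1.5 N).
It fails at once if a tube, the mouse or the pot is lifted or shifted (distance of any of tube_a, tube_b from where it was at the start of the episode above 0.015 m or distance of any of mouse, pot from where it was at the start of the episode above 0.02 m).
It also fails if it takes over 64 s, if anything falls off the work surface, if the arm or the gripper's body presses on something with over 40 N, if the wrist force passes 120 N, or if a joint passes its speed limit or range.

## Working session

There is one attempt and no reset: what is moved stays moved. The work goes in short steps, Python scripts to look and compute and a tool call to move; the robot and the scene stay as the last step left them, time stands still between calls to the robot, and variables do not carry over. Pictures are saved under pics/ and viewed, at most 10 in all, crops included, and the job is handed in when it is done.

Besides the shell and the picture viewer there is one more tool, called after "Emit:" as name(argument=value, ...), one argument or row to a line, values as JSON. play_rows: Moves the arm, as the interface text tells. Scaled input: -1 to 1 covers 0.75 m each way for a shift and 45 degrees each way for a turn. Its arguments: {"type":"object","properties":{"moves":{"type":"array","items":{"type":"array","items":{"type":"number"}}},"gripper":{"type":"number"},"newtons":{"type":"number"}},"required":["moves"]}

```bash
mkdir -p pics; python3 - <<'E'
from bench import monitor, cams
import cv2,numpy as np
s=monitor.get_state();print(s['clock'],s['tcp_pos'],np.round(s['tcp_rot'],3).tolist(),s['finger_gap'])
for n in("scene","side"):
    cv2.imwrite(f"pics/{n}0.png",cams.snapshot(n)[:,:,::-1])
for n in("scene","side","wrist"):
    print(n,{k:np.round(v,4).tolist() for k,v in cams.camera_info(n).items() if not isinstance(v,str)})
E
```

```text
0.0 [ 0.23048973 -0.58067897  0.2140527 ] [[0.929, 0.369, -0.0], [0.369, -0.929, 0.001], [0.0, -0.001, -1.0]] 0.09514981934088304
scene {'mtx': [[400.057, 0.0, 315.1007], [0.0, 400.057, 196.718], [0.0, 0.0, 1.0]], 'R': [[0.8748, 0.484, -0.0193], [0.315, -0.5986, -0.7365], [-0.368, 0.6382, -0.6762]], 't': [-0.5292, -0.0987, 1.272]}
side {'mtx': [[425.1878, 0.0, 322.8282], [0.0, 425.1878, 206.948], [0.0, 0.0, 1.0]], 'R': [[0.9202, -0.391, 0.0169], [-0.2436, -0.6061, -0.7572], [0.3063, 0.6927, -0.653]], 't': [-0.5284, 0.2347, 1.2924]}
wrist {'mtx': [[286.6335, 0.0, 320.64], [0.0, 286.6335, 202.3818], [0.0, 0.0, 1.0]], 'mount': [[0.0009, -0.9693, -0.2458, 0.0689], [1.0, 0.0011, -0.0004, -0.0008], [0.0007, -0.2458, 0.9693, -0.1696], [0.0, 0.0, 0.0, 1.0]]}
```

View pics/scene0.png

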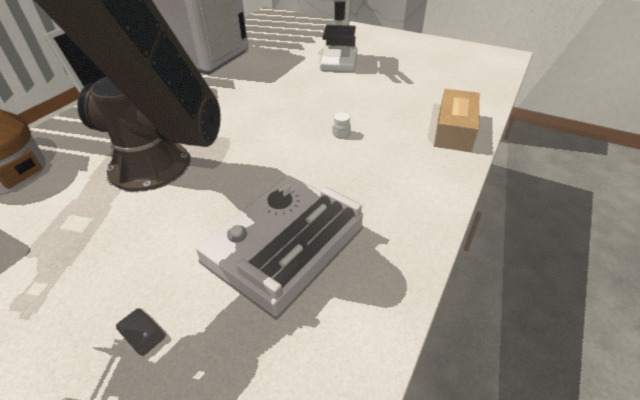

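View pics/side0.png

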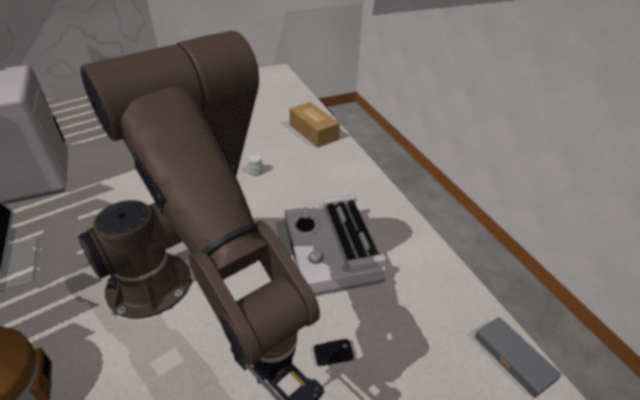

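```bash
python3 - <<'E'
import cv2
a=cv2.imread("pics/scene0.png")[170:320,190:375]
cv2.imwrite("pics/c1.png",cv2.resize(a,None,fx=4,fy=4,interpolation=cv2.INTER_CUBIC))
E
```

```text
(no output)
```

View pics/c1.png

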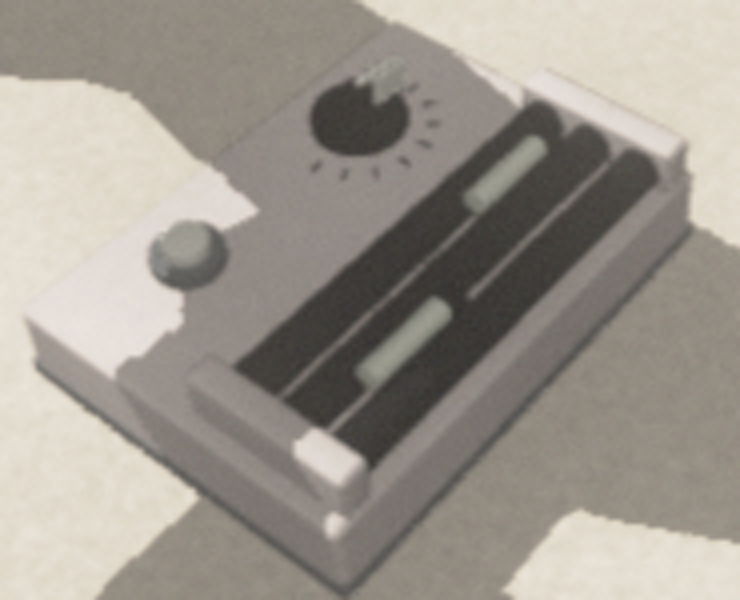

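```bash
cat > h.py <<'E'
import numpy as np
from bench import cams
def ray(n,u,v,z,s=None):
    c=cams.camera_info(n);d=np.linalg.inv(c['mtx'])@[u,v,1]
    if n=='wrist':
        m=np.array(c['mount']);R=np.array(s['tcp_rot'])
        o=R@m[:3,3]+s['tcp_pos'];d=R@m[:3,:3]@d
    else:
        R=np.array(c['R']);o=-R.T@c['t'];d=R.T@d
    return o+d*(z-o[2])/d[2]
E
python3 - <<'E'
from h import *
f=lambda x,y,z:ray('scene',190+x/4,170+y/4,z)
P={k:f(*v) for k,v in dict(dial=(359,118,.085),btn=(188,242,.097),fl=(395,22,.075),fr=(27,318,.075),rrb=(345,595,0)).items()}
for k,v in P.items():print(k,v.round(4))
d=P['dial']-P['btn'];print(np.linalg.norm(d[:2]),np.degrees(np.arctan2(d[1],d[0]))-90)
d=P['fl']-P['fr'];print(np.linalg.norm(d[:2]),np.degrees(np.arctan2(d[1],d[0]))-90)
print('pot',ray('scene',342,125,.06),'mouse',ray('scene',140,332,.02))
E
```

```text
dial [ 0.5109 -0.0125  0.085 ]
btn [ 0.488  -0.1581  0.097 ]
fl [0.4737 0.0899 0.075 ]
fr [ 0.4269 -0.2342  0.075 ]
rrb [ 0.6537 -0.2615  0.    ]
0.147390325884438 -8.94532001033582
0.3274571677801025 -8.225956345652008
pot [0.4814028  0.40833761 0.06      ] mouse [ 0.42999667 -0.42977717  0.02      ]
```

Emit:
play_rows(
  moves=[
    [0.04,-0.038,-0.005,0],
    [0.08,-0.076,-0.01,0],
    [0.12,-0.114,-0.02,0],
    [0.16,-0.152,-0.02,0],
    [0.195,-0.188,-0.02,0],
  ],
  gripper=0,
  newtons=10,
)

```text
clock: 0.52
tcp_pos: [0.315, -0.3939, 0.2298]
tcp_rot: [[0.93, 0.369, 0.0], [0.369, -0.93, -0.0], [0.0, 0.0, -1.0]]
contact_force: [0.4, -1.5, 0.6]
finger_gap: 0.067
finger_force: 0.0
```

Emit:
play_rows(
  moves=[
    [0.04,-0.038,0,0],
    [0.08,-0.076,0,0],
    [0.12,-0.114,0,0],
    [0.16,-0.152,0,0],
    [0.195,-0.188,0,0],
  ],
)

```text
clock: 0.93
tcp_pos: [0.3989, -0.2088, 0.2296]
tcp_rot: [[0.929, 0.369, 0.0], [0.369, -0.929, 0.0], [0.0, -0.0, -1.0]]
contact_force: [0.6, -0.7, 0.1]
finger_gap: 0.0339
finger_force: 0.0
```

Emit:
play_rows(
  moves=[
    [0.04,-0.038,0,0],
    [0.08,-0.076,0,0],
    [0.12,-0.114,0,0],
    [0.16,-0.152,0,0],
    [0.195,-0.188,0,0],
  ],
)

```text
clock: 1.35
tcp_pos: [0.4829, -0.0236, 0.2296]
tcp_rot: [[0.929, 0.369, 0.0], [0.369, -0.929, -0.0], [0.0, 0.0, -1.0]]
contact_force: [0.2, -0.7, 0.5]
finger_gap: 0.0025
finger_force: 0.0
```

```bash
python3 - <<'E'
from bench import monitor, cams
import cv2,numpy as np,pickle
s=monitor.get_state();a=cams.snapshot("wrist")
pickle.dump(s,open('s1.pkl','wb'));cv2.imwrite("pics/w1.png",a[:,:,::-1])
print(s['clock'],s['tcp_pos'],np.round(s['tcp_rot'],3).tolist(),s['finger_gap'],s['contact_force'],np.round(s['joint_pos'],3))
E
```

```text
1.35 [ 0.48291384 -0.02362168  0.22958882] [[0.929, 0.369, 0.0], [0.369, -0.929, -0.0], [0.0, 0.0, -1.0]] 0.002514851255307824 [ 0.20211858 -0.70429855  0.49217664] [-0.186  0.273  1.875 -0.     0.994  1.007]
```

View pics/w1.png

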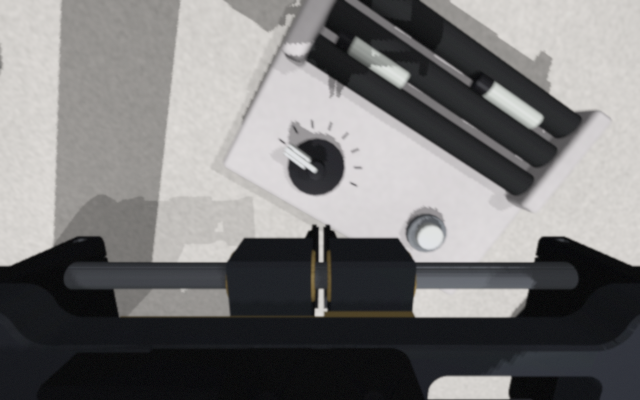

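```bash
python3 - <<'E'
import cv2
a=cv2.imread("pics/w1.png")[100:250,260:460]
cv2.imwrite("pics/c2.png",cv2.resize(a,None,fx=4,fy=4,interpolation=cv2.INTER_CUBIC))
E
```

```text
(no output)
```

View pics/c2.png

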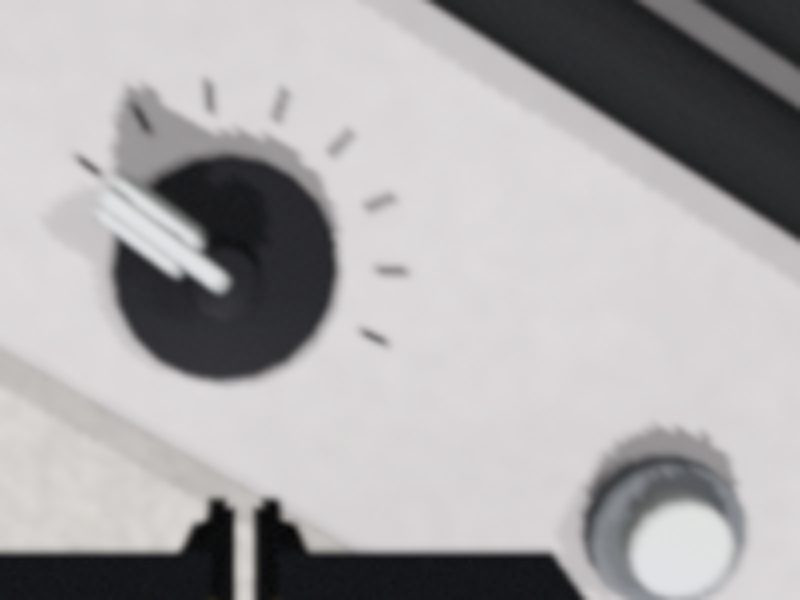

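```bash
python3 - <<'E'
from h import *
import pickle
s=pickle.load(open('s1.pkl','rb'))
f=lambda x,y,z:ray('wrist',260+x/4,100+y/4,z,s)[:2]
c=f(225,268,.085);b=f(682,548,.097)
print('disc',c,'btn',b)
d=c-b;yaw=np.degrees(np.arctan2(d[1],d[0]))-90;print(np.linalg.norm(d),yaw)
T=[(88,165),(140,117),(208,97),(282,104),(342,143),(380,202),(392,270),(373,337)]
for t in T:
    e=f(*t,.075)-c;print(np.linalg.norm(e).round(4),(np.degrees(np.arctan2(e[1],e[0]))-yaw).round(1))
h=f(225,283,.11);t=f(112,193,.11);e=t-h
print(h,t,np.linalg.norm(t-c),np.degrees(np.arctan2(e[1],e[0]))-yaw,np.degrees(np.arctan2(*(t-c)[::-1]))-yaw)
E
```

```text
disc [ 0.50791436 -0.00742925] btn [ 0.48374357 -0.15489355]
0.14943208653578782 -9.308545572848587
0.0467 85.4
0.0464 61.2
0.0456 36.8
0.0463 11.3
0.0462 -13.1
0.0464 -37.3
0.0471 -61.2
0.0472 -85.5
[ 0.50745789 -0.00802452] [0.51794066 0.02626678] 0.03515606832438838 82.3102865714245 82.73810147354229
```

Emit:
play_rows(
  moves=[
    [0.015,-0.03,0,-0.159],
    [0.031,-0.059,0,-0.318],
    [0.031,-0.059,0,-0.477],
    [0.031,-0.059,0,-0.636],
    [0.031,-0.059,0,-0.795],
  ],
)

```text
clock: 1.82
tcp_pos: [0.4875, 0.0243, 0.2294]
tcp_rot: [[0.532, 0.847, -0.001], [0.847, -0.532, -0.0], [-0.0, -0.0, -1.0]]
contact_force: [-0.1, -0.1, 0.7]
finger_gap: 0.0005
finger_force: 0.0
```

Emit:
play_rows(
  moves=[
    [0,0,0,-0.159],
    [0,0,0,-0.318],
    [0,0,0,-0.477],
    [0,0,0,-0.636],
    [0,0,0,-0.795],
  ],
)

```text
clock: 2.23
tcp_pos: [0.4875, 0.0237, 0.2294]
tcp_rot: [[-0.062, 0.998, -0.001], [0.998, 0.062, -0.0], [-0.0, -0.001, -1.0]]
contact_force: [0.3, 0.7, -0.4]
finger_gap: 0.001
finger_force: 0.0
```

Emit:
play_rows(
  moves=[
    [0,0,0,-0.159],
    [0,0,0,-0.318],
    [0,0,0,-0.477],
    [0,0,0,-0.636],
    [0,0,0,-0.795],
  ],
)

```text
clock: 2.65
tcp_pos: [0.4875, 0.0237, 0.2294]
tcp_rot: [[-0.634, 0.774, -0.001], [0.774, 0.634, -0.0], [0.0, -0.0, -1.0]]
contact_force: [-0.0, 1.3, -0.3]
finger_gap: 0.0001
finger_force: 0.0
```

Emit:
play_rows(
  moves=[
    [0,0,0,-0.159],
    [0,0,0.03,-0.318],
    [0,0,0.06,-0.477],
    [0,0,0.08,-0.636],
    [0,0,0.1,-0.8],
  ],
)

```text
clock: 3.07
tcp_pos: [0.4873, 0.0237, 0.1535]
tcp_rot: [[-0.966, 0.257, -0.001], [0.257, 0.966, -0.0], [0.001, -0.0, -1.0]]
contact_force: [0.2, -0.7, 0.5]
finger_gap: 0.0009
finger_force: 0.0
```

```bash
python3 - <<'E'
from bench import monitor, cams
import cv2,numpy as np
s=monitor.get_state();a=cams.snapshot("wrist")
cv2.imwrite("pics/w2.png",a[:,:,::-1])
print(s['clock'],s['tcp_pos'],np.round(s['tcp_rot'],3).tolist(),s['finger_gap'],s['contact_force'],np.round(s['joint_pos'],3))
E
```

```text
3.0667 [0.48726271 0.02373022 0.15350296] [[-0.966, 0.257, -0.001], [0.257, 0.966, -0.0], [0.001, -0.0, -1.0]] 0.0008844899707452483 [ 0.22275724 -0.72983933  0.52957961] [-0.087  0.38   1.958 -0.     0.805 -1.398]
```

View pics/w2.png

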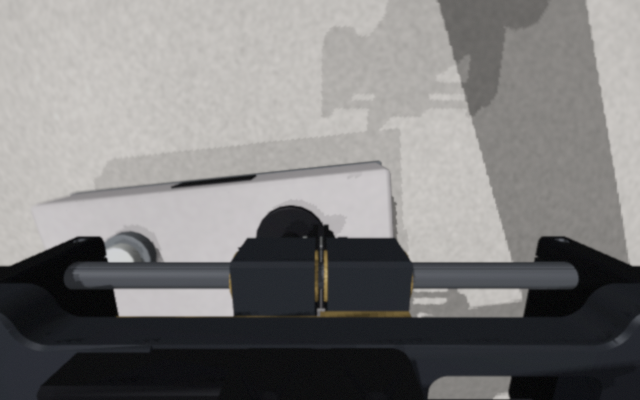

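Emit:
play_rows(
  moves=[
    [0,0.004,0.02,0],
    [0,0.004,0.04,0],
    [0,0.004,0.06,0],
    [0,0.004,0.075,0],
    [0,0.004,0.08,0],
  ],
)

```text
clock: 3.53
tcp_pos: [0.4879, 0.0267, 0.0936]
tcp_rot: [[-0.964, 0.266, -0.002], [0.266, 0.964, 0.0], [0.002, -0.0, -1.0]]
contact_force: [-0.4, -0.7, -0.3]
finger_gap: 0.0007
finger_force: 0.0
```

```bash
python3 - <<'E'
from bench import monitor, cams
import cv2,numpy as np
s=monitor.get_state()
a=cams.snapshot("scene")[150:250,210:350,::-1];b=cams.snapshot("side")[180:280,250:390,::-1]
cv2.imwrite("pics/c3.png",cv2.resize(np.vstack([a,b]),None,fx=3,fy=3,interpolation=cv2.INTER_CUBIC))
print(s['clock'],s['tcp_pos'],s['contact_force'])
E
```

```text
3.5333 [0.48792489 0.02666246 0.09356427] [-0.38697778 -0.71842461 -0.3189151 ]
```

View pics/c3.png

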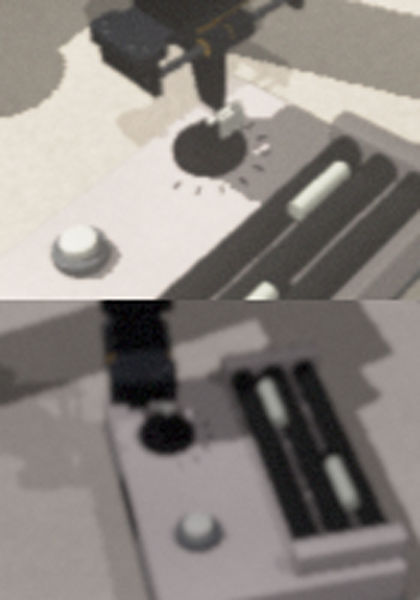

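Emit:
play_rows(
  moves=[
    [-0.003,0,0,0],
    [-0.006,0,0,0],
    [-0.01,0,0,0],
    [-0.013,0,0,0],
    [-0.013,0,0,0],
  ],
)

```text
clock: 4.05
tcp_pos: [0.4982, 0.024, 0.0949]
tcp_rot: [[-0.965, 0.263, 0.0], [0.263, 0.965, -0.0], [-0.0, 0.0, -1.0]]
contact_force: [-1.7, -0.6, 0.4]
finger_gap: 0.0005
finger_force: 0.6
```

Emit:
play_rows(
  moves=[
    [-0.0025,0,0,0],
    [-0.0025,0,0,0],
  ],
)

```text
clock: 4.22
tcp_pos: [0.4993, 0.0237, 0.0946]
tcp_rot: [[-0.965, 0.263, -0.001], [0.263, 0.965, 0.0], [0.001, -0.0, -1.0]]
contact_force: [-3.7, 2.4, 2.8]
finger_gap: 0.0006
finger_force: 2.0
```

Emit:
play_rows(
  moves=[
    [-0.0025,0,0,0],
    [-0.0025,0,0,0],
  ],
)

```text
clock: 4.38
tcp_pos: [0.5008, 0.0234, 0.0945]
tcp_rot: [[-0.965, 0.263, -0.002], [0.263, 0.965, 0.0], [0.002, -0.0, -1.0]]
contact_force: [-4.2, 3.5, 2.3]
finger_gap: 0.0007
finger_force: 2.6
```

```bash
python3 - <<'E'
import numpy as np
a,r=.015,.0285
for d in (4.8,5,6):
  print([[float(v) for v in np.round([(a*np.cos(p)-r*np.sin(p)-a)/.75,(a*np.sin(p)+r*np.cos(p)-r)/.75,0,np.degrees(p)/45],4)] for p in np.radians(d*np.arange(1,6))])
E
```

```text
[[-0.0032, 0.0015, 0.0, 0.1067], [-0.0066, 0.0028, 0.0, 0.2133], [-0.0101, 0.0038, 0.0, 0.32], [-0.0136, 0.0045, 0.0, 0.4267], [-0.0172, 0.0048, 0.0, 0.5333]]
[[-0.0034, 0.0016, 0.0, 0.1111], [-0.0069, 0.0029, 0.0, 0.2222], [-0.0105, 0.0039, 0.0, 0.3333], [-0.0142, 0.0045, 0.0, 0.4444], [-0.0179, 0.0049, 0.0, 0.5556]]
[[-0.0041, 0.0019, 0.0, 0.1333], [-0.0083, 0.0033, 0.0, 0.2667], [-0.0127, 0.0043, 0.0, 0.4], [-0.0172, 0.0048, 0.0, 0.5333], [-0.0217, 0.0049, 0.0, 0.6667]]
```

Emit:
play_rows(
  moves=[
    [-0.003,0.0015,0,0.107],
    [-0.0065,0.003,0,0.213],
    [-0.01,0.004,0,0.32],
    [-0.0135,0.0045,0,0.427],
    [-0.017,0.005,0,0.533],
  ],
)

```text
clock: 4.8
tcp_pos: [0.5144, 0.0236, 0.0945]
tcp_rot: [[-0.772, 0.636, -0.001], [0.636, 0.772, 0.0], [0.001, -0.0, -1.0]]
contact_force: [-5.2, 3.0, 2.4]
finger_gap: 0.0006
finger_force: 2.9
```

```bash
cat > p.py <<'E'
from bench import monitor
import numpy as np
s=monitor.get_state();R=np.array(s['tcp_rot']);C=np.array([.508,-.008,0])
d=R.T@(s['tcp_pos']-C);print(s['clock'],'a,r mm',(d[:2]*1e3).round(1),'yaw-90',np.degrees(np.arctan2(R[1,0],R[0,0])).round(1)-90,'z',s['tcp_pos'][2].round(4),'F tool',(R.T@s['contact_force']).round(1))
E
python3 p.py
```

```text
4.8 a,r mm [15.2 28.4] yaw-90 50.5 z 0.0945 F tool [ 5.9 -1.  -2.4]
```

Emit:
play_rows(
  moves=[
    [-0.003,0.0015,0,0.107],
    [-0.0065,0.003,0,0.213],
    [-0.01,0.004,0,0.32],
    [-0.0135,0.0045,0,0.427],
    [-0.017,0.005,0,0.533],
  ],
)

```text
clock: 5.22
tcp_pos: [0.5272, 0.0183, 0.0946]
tcp_rot: [[-0.447, 0.895, 0.0], [0.895, 0.447, 0.0], [0.0, 0.0, -1.0]]
contact_force: [-1.6, 4.6, 2.1]
finger_gap: 0.0003
finger_force: 2.5
```

Emit:
play_rows(
  moves=[
    [-0.003,0.0015,0,0.107],
    [-0.0065,0.003,0,0.213],
    [-0.01,0.004,0,0.32],
    [-0.0135,0.0045,0,0.427],
    [-0.017,0.005,0,0.533],
  ],
)

```text
clock: 5.63
tcp_pos: [0.5365, 0.0084, 0.0946]
tcp_rot: [[-0.045, 0.999, 0.001], [0.999, 0.045, -0.0], [-0.0, 0.001, -1.0]]
contact_force: [-1.1, 3.6, 0.5]
finger_gap: 0.0008
finger_force: 1.6
```

```bash
python3 p.py; python3 - <<'E'
from bench import cams
import cv2,numpy as np
a=cams.snapshot("scene")[160:240,230:330,::-1]
cv2.imwrite("pics/c4.png",cv2.resize(a,None,fx=6,fy=6,interpolation=cv2.INTER_CUBIC))
E
```

```text
5.6333 a,r mm [15.1 29.2] yaw-90 2.5999999999999943 z 0.0946 F tool [ 3.6 -0.9 -0.5]
```

View pics/c4.png

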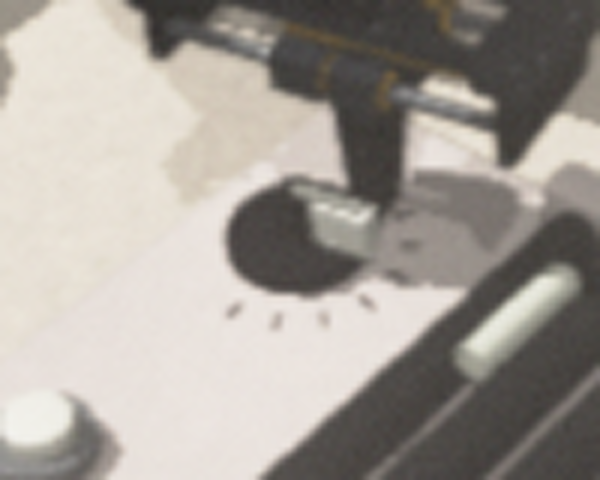

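Emit:
play_rows(
  moves=[
    [-0.0015,0.0005,0,0.053],
    [-0.003,0.0015,0,0.107],
    [-0.005,0.002,0,0.16],
    [-0.0065,0.003,0,0.213],
    [-0.0065,0.003,0,0.213],
  ],
)

```text
clock: 6.1
tcp_pos: [0.539, 0.0038, 0.0947]
tcp_rot: [[0.118, 0.993, 0.001], [0.993, -0.118, -0.0], [0.0, 0.001, -1.0]]
contact_force: [0.1, 2.8, 1.0]
finger_gap: 0.0002
finger_force: 1.3
```

```bash
python3 p.py
```

```text
6.1 a,r mm [15.4 29.4] yaw-90 -6.799999999999997 z 0.0947 F tool [ 2.8 -0.2 -1. ]
```

Emit:
play_rows(
  moves=[
    [-0.001,0.0005,0,0.027],
    [-0.0015,0.0005,0,0.053],
    [-0.0015,0.0005,0,0.053],
    [-0.0015,0.0005,0,0.053],
  ],
)

```text
clock: 6.43
tcp_pos: [0.5387, 0.0025, 0.0946]
tcp_rot: [[0.159, 0.987, -0.0], [0.987, -0.159, -0.0], [-0.0, -0.0, -1.0]]
contact_force: [0.1, 0.5, -0.5]
finger_gap: 0.0004
finger_force: 0.0
```

```bash
python3 p.py
```

```text
6.4333 a,r mm [15.2 28.7] yaw-90 -9.099999999999994 z 0.0946 F tool [0.5 0.  0.5]
```

Emit:
play_rows(
  moves=[
    [0.01,0,0,0],
    [0.02,0,0,0],
    [0.02,0,-0.03,0],
    [0.02,0,-0.08,0],
    [0.02,0,-0.13,0],
  ],
)

```text
clock: 6.85
tcp_pos: [0.5406, 0.0184, 0.1926]
tcp_rot: [[0.158, 0.987, -0.003], [0.987, -0.158, 0.0], [-0.0, -0.003, -1.0]]
contact_force: [0.7, -0.3, 0.3]
finger_gap: 0.0003
finger_force: 0.0
```

```bash
python3 - <<'E'
from h import *
from bench import monitor
s=monitor.get_state();R=np.array(s['tcp_rot'])
print(s['tcp_pos'],s['clock'])
b=np.array([.484,-.155,.13]); print('to btn in tool units',R.T@(b-s['tcp_pos'])/.75)
E
```

```text
[0.54062524 0.01835261 0.19260573] 6.85
to btn in tool units [-0.24015545 -0.03771337  0.08363935]
```

Emit:
play_rows(
  moves=[
    [-0.05,-0.008,0,0],
    [-0.1,-0.016,0,0],
    [-0.15,-0.024,0,0],
    [-0.2,-0.032,0,0],
    [-0.24,-0.038,0,0],
  ],
)

```text
clock: 7.27
tcp_pos: [0.4836, -0.157, 0.1923]
tcp_rot: [[0.159, 0.987, 0.0], [0.987, -0.159, -0.0], [-0.0, 0.0, -1.0]]
contact_force: [-0.2, -0.2, -0.1]
finger_gap: 0.0004
finger_force: 0.0
```

```bash
python3 - <<'E'
from bench import monitor, cams
import cv2,numpy as np,pickle
s=monitor.get_state();a=cams.snapshot("wrist")
pickle.dump(s,open('s2.pkl','wb'));cv2.imwrite("pics/w3.png",a[:,:,::-1])
cv2.imwrite("pics/c5.png",cv2.resize(a[40:260,180:460,::-1],None,fx=2.5,fy=2.5,interpolation=cv2.INTER_CUBIC))
print(s['clock'],s['tcp_pos'],np.round(s['tcp_rot'],3).tolist())
E
```

```text
7.2667 [ 0.48362829 -0.15702814  0.19232062] [[0.159, 0.987, 0.0], [0.987, -0.159, -0.0], [-0.0, 0.0, -1.0]]
```

View pics/c5.png

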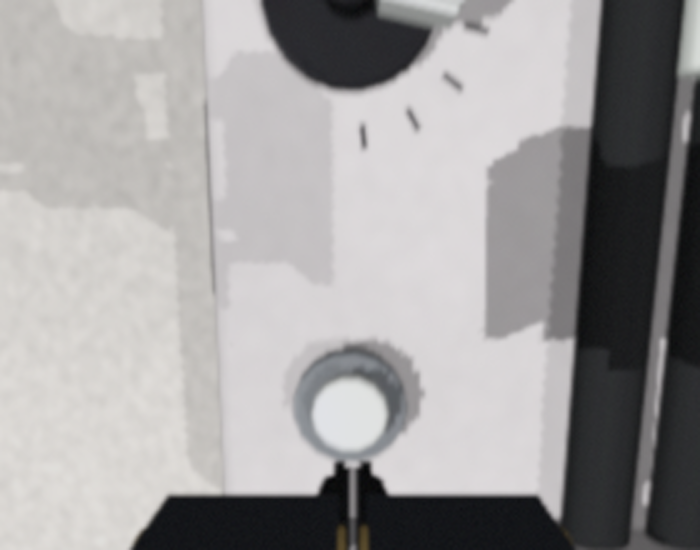

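```bash
python3 - <<'E'
from h import *
import pickle
s=pickle.load(open('s2.pkl','rb'))
b=ray('wrist',320,205.6,.097,s);print(b,np.array(s['tcp_rot']).T@(b-s['tcp_pos'])/.75)
E
```

```text
[ 0.48255296 -0.15754173  0.097     ] [-0.00086107 -0.00134318  0.12709407]
```

Emit:
play_rows(
  moves=[
    [-0.001,-0.001,0.04,0],
    [-0.001,-0.001,0.08,0],
    [-0.001,-0.001,0.11,0],
    [-0.001,-0.001,0.12,0],
    [-0.001,-0.001,0.12,0],
  ],
)

```text
clock: 7.73
tcp_pos: [0.4831, -0.1556, 0.1008]
tcp_rot: [[0.159, 0.987, -0.003], [0.987, -0.159, 0.001], [0.001, -0.003, -1.0]]
contact_force: [0.1, 0.4, 1.1]
finger_gap: 0.0006
finger_force: 0.0
```

Emit:
play_rows(
  moves=[
    [0,0,0.004,0],
    [0,0,0.008,0],
    [0,0,0.012,0],
    [0,0,0.0145,0],
    [0,0,0.0145,0],
  ],
)

```text
clock: 8.15
tcp_pos: [0.4842, -0.1564, 0.0918]
tcp_rot: [[0.159, 0.987, 0.002], [0.987, -0.159, -0.001], [-0.0, 0.002, -1.0]]
contact_force: [2.4, 3.3, 5.1]
finger_gap: 0.0001
finger_force: 2.2
```

Emit:
play_rows(
  moves=[
    [0,0,0.0015,0],
    [0,0,0.003,0],
    [0,0,0.003,0],
    [0,0,0.003,0],
  ],
)

```text
clock: 8.48
tcp_pos: [0.4843, -0.1565, 0.091]
tcp_rot: [[0.159, 0.987, 0.003], [0.987, -0.159, -0.001], [-0.001, 0.003, -1.0]]
contact_force: [-1.5, 5.1, 23.7]
finger_gap: 0.0001
finger_force: 12.3
```

Fully in against its stop (24 N). Lifting off.

Emit:
play_rows(
  moves=[
    [0,0,-0.01,0],
    [0,0,-0.04,0],
    [0,0,-0.09,0],
    [0,0,-0.14,0],
    [0,0,-0.14,0],
  ],
)

```text
clock: 8.9
tcp_pos: [0.4853, -0.1573, 0.2]
tcp_rot: [[0.159, 0.987, 0.007], [0.987, -0.159, -0.004], [-0.003, 0.008, -1.0]]
contact_force: [0.9, 0.6, -0.4]
finger_gap: 0.0005
finger_force: 0.0
```

```bash
python3 - <<'E'
from bench import cams
import cv2
a=cams.snapshot("wrist")[:,:,::-1]
cv2.imwrite("pics/c6.png",a)
E
```

```text
(no output)
```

View pics/c6.png

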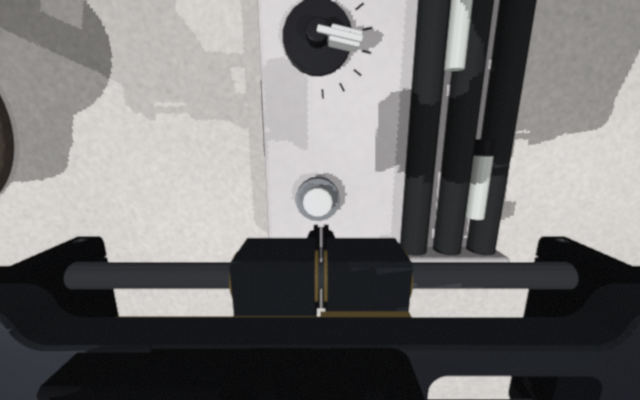

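The rib at (345,37) points at tick 4, with ticks 5 to 7 beyond it at (357,71), (341,87) and (323,93). The button at (318,202) is up and the tubes haven't moved.

```bash
python3 -c "
from bench import workorder
print(workorder.finish_job())"
```

```text
the job is handed in; nothing more can be done
None
```

I turned the dial four clicks clockwise, pressed the start button fully in and let it come back up, then handed the job in; the last picture showed the dial on the fourth click with the button up, but no verdict came back.

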